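Put the laundry-room detergent bottles back on their own drip trays

TASK

The three detergent bottles have been put back on the wrong drip trays: stand each one upright in the middle of the tray that has the shape of its body (round on round, square on square, oblong on oblong), the square and oblong ones turned to line up with their trays. A tray holds only one bottle, so park one on the empty black rubber mat on the way and let go of it there until its tray is free. Set the bottles down gently, do not tip any over, and leave the measuring cup, tape roll and brush where they are.

Things in the scene. Friction and masses are not known exactly. Their poses are not given: they have to be found in the camera images.
- bottle_round: White plastic detergent bottle with a round body, 74 mm in diameter and 80 mm high, a narrower neck 8 mm high, and on top, on the body's vertical axis, a round grey screw cap 38 mm in diameter and 32 mm high, the place to grip from above. 120 mm high in all (cap from 88 to 120 mm), 0.2 to 0.42 kg. Origin at the centre of its underside, z up; its yaw does not matter.
- bottle_square: White plastic detergent bottle with a square body, 66 x 66 mm and 70 mm high, a narrower neck 8 mm high, and on top, on the body's vertical axis, a round grey screw cap 38 mm in diameter and 32 mm high, the place to grip from above. 110 mm high in all (cap from 78 to 110 mm), 0.2 to 0.42 kg. Origin at the centre of its underside, z up, x and y along the sides of the square.
- bottle_oblong: White plastic detergent bottle with an oblong body, 86 mm (its x) by 46 mm (its y) and 100 mm high, a narrower neck 8 mm high, and on top, on the body's vertical axis, a round grey screw cap 38 mm in diameter and 32 mm high, the place to grip from above. 140 mm high in all (cap from 108 to 140 mm), 0.25 to 0.47 kg. Origin at the centre of its underside, z up.
- tray_round: Round steel drip tray, 112 mm outside, 106 mm inside, screwed to the counter. Its flat floor lies 4 mm, the top of its rim 8 mm above the counter. Origin at the centre of its underside, z up.
- tray_square: Square steel drip tray, 106 x 106 mm outside, 100 x 100 mm inside, screwed to the counter. Floor 4 mm, rim 8 mm above the counter. Origin at the centre of its underside, z up, x and y along its sides.
- tray_oblong: Oblong steel drip tray, 130 mm (its x) by 88 mm (its y) outside, 124 x 82 mm inside, screwed to the counter. Floor 4 mm, rim 8 mm above the counter. Origin at the centre of its underside, z up.
- mat: Square black rubber mat, 120 x 120 mm, 3 mm thick, stuck to the counter, empty at the start: the spare place. Origin at the centre of its underside, z up.
- cup: Bystander: clear plastic measuring cup, open at the top, 68 mm wide and 55 mm high, loose. Origin at the centre of its underside.
- tape: Bystander: roll of grey tape lying flat, 90 mm outside, 64 mm hole, 24 mm high, loose. Origin at the centre of its underside.
- brush: Bystander: black lint brush lying pad down along its own x, 178 mm long (from -95 to 83 mm, handle to -x), 46 mm wide, 24 mm high, loose. Origin under the inner end of its pad.
There are look-alikes about, which are no part of the job. Leave any blue or red look-alike of the bottle_oblong alone.

How it is judged:
By the outcome, as a careful person would: the job done as asked, in the order asked, and still so for the second after the job is handed in, with the robot touching nothing.
It also fails if it takes over 112 s, if anything falls off the work surface, if the arm or the gripper's body presses on something with over 40 N, if the wrist force passes 120 N, or if a joint passes its speed limit or range.

ROBOT

A 6-joint arm with a two-finger parallel gripper is mounted at the origin on the work surface. World frame = base frame: x ahead of the robot, y to its left, z up, the work surface at z = 0. Lengths are in mm, angles in rad, forces in N, time in s.
With the tool pointing down it reaches from about 300 to 775 mm from the base axis. Payload 14.6 kg.
Tool frame: the origin (TCP) lies midway between the tips of the shut fingers; the grasp point (between the pads) lies behind it (manip.grip_depth is the z of the grasp point in the tool frame, in mm); z points along the fingers, y is the line along which they close (so a half turn about z gives the same grasp; the last joint's range is limited). The gripper opens to 94 mm and grips with 3 to 60 N. Pads are 16 mm wide; open, the fingers measure 119 mm over their backs; the gripper's body (75 mm by 177 mm) begins 78 mm behind the grasp point.
Start: joints at [-1.191, 0.3, 1.521, -0, 1.321, -0.067], TCP at [237.637, -496.002, 205.446] pointing down, gripper open.
Joint ranges: [-3.03, 3.03], [-0.79, 2.21], [0.23, 2.52], [-1.04, 4.18], [0, 3.07], [-2.55, 2.55]. Speed limits (rad/s): [2.22, 2.22, 2.57, 3.14, 3.14, 3.14].

INTERFACE

Orientations are given as [roll, pitch, yaw] about the fixed x, y, z axes, in that order (R = Rz(yaw) Ry(pitch) Rx(roll)).
In Python, from cell import manip gives the robot as it stands.
- The arm moves only by the shell command python3 -m creep 'ROWS' [OPENING] [FORCE]. ROWS is a JSON object whose key "moves" holds a list of rows, 1 to 5 of them, each of 6 numbers: dx, dy, dz in parts of the range, where 1.0 means 400 mm, then a rotation vector rx, ry, rz in parts of the range, where 1.0 means 2 pi rad; each row is the pose to reach, as a shift and turn from the pose commanded when the command began, along the tool's axes at that moment; what a row does not reach only later rows make up. A row lasts 1/10 s, in which the tool goes at most 50 mm and 0.15 rad, less where a joint would pass 70% of its speed; a pose out of reach is approached as far as the arm can. OPENING is the finger opening in mm, set as the command begins (- or left out keeps the last). The fingers move at their own pace and stop on an object; FORCE is the grip in N (left out, the last holds). Time passes only in rows, so rows that do not move let the fingers close. It prints the time, the measured TCP pose, the force, the opening and the grip force at its end. Input that does not fit is refused with a message, and nothing moves.
- manip.read_state(): the state, without advancing time (a new reading comes with each control period).
- manip.camera(name): name is "scene" or "top" or "wrist"; returns (picture, depth): 400x640x3 uint8, red, green, blue; 400x640 float32, mm along the optical axis (not along the pixel's ray), 0 where there is no reading.
- manip.camera_info(name): a dict with "K" (3x3 intrinsics, pixels), "rvec" (rotation vector, rad) and "tvec" (3), from world to camera coordinates, as OpenCV has them; the wrist camera has in their place "mount" (4x4, takes a point from camera to tool coordinates, whose origin is the TCP and whose axes are the flange's). Camera axes: x right, y down, z forward; pixel columns grow to the right and rows downward; lengths in mm; the calibration is good to about 2 mm. A picture is of the moment at which its call begins: read the wrist's pose just before it. camera_info takes no time and is no camera call.
- manip.sign_off(): hands the job in; it is judged then, once.
The state is a dict: "clock": time; "joints": joint angles; "qd": joint speeds; "effort": joint torques, N m; "eef_pos": TCP position; "eef_rot": TCP orientation; "wrist_force": force on the tool from outside, world axes, zero at the start; "moment": the same for the moment, N m; "finger_gap": finger opening in mm; "finger_force": force on a finger pad.
Only numpy, scipy, OpenCV 4.12 (cv2) and the standard library are available. Lean on these libraries where they do the work, as an engineer would, in place of code of your own. Each camera call takes 0.05 s, during which the arm holds its last target. There are 200 camera calls.

## Working session

There is one attempt and no reset: what is moved stays moved. The work goes in short steps, Python scripts to look and compute and a shell command to move; the robot and the scene stay as the last step left them, time stands still between calls to the robot, and variables do not carry over. Pictures are saved under pics/ and viewed, at most 14 in all, crops included, and the job is handed in when it is done.

```bash
ls; mkdir -p pics; python3 - <<'E'
from cell import manip
import cv2,numpy as np
for n in("scene","top"):
    p,d=manip.camera(n); cv2.imwrite(f"pics/{n}0.png",p[...,::-1]); np.savez(f"pics/{n}0.npz",p=p,d=d)
    i=manip.camera_info(n); print(n,i)
print(manip.camera_info("wrist"),manip.grip_depth)
print(manip.read_state())
E
```

```text
pics
scene {'K': array([[482.35370818,   0.        , 318.2203125 ],
       [  0.        , 482.35370818, 209.0695801 ],
       [  0.        ,   0.        ,   1.        ]]), 'rvec': array([ 0.86631062,  2.72708697, -0.78998259]), 'tvec': array([ 379.53169347, -257.18583933, 1635.33100274])}
top {'K': array([[463.14367129,   0.        , 313.4989249 ],
       [  0.        , 463.14367129, 203.76860492],
       [  0.        ,   0.        ,   1.        ]]), 'rvec': array([ 2.14755747, -2.19901039,  0.13580085]), 'tvec': array([  53.22121927,  533.97424334, 1308.07186108])}
{'K': array([[321.80887183,   0.        , 315.2404157 ],
       [  0.        , 321.80887183, 195.4028978 ],
       [  0.        ,   0.        ,   1.        ]]), 'mount': array([[-3.01732006e-04, -9.73641786e-01, -2.28082399e-01,
         6.57631642e+01],
       [ 9.99999936e-01, -2.50010971e-04, -2.55656984e-04,
        -1.30099276e+00],
       [ 1.91895221e-04, -2.28082462e-01,  9.73641800e-01,
        -1.79713499e+02],
       [ 0.00000000e+00,  0.00000000e+00,  0.00000000e+00,
         1.00000000e+00]])} -18.8
{'clock': 0.1, 'joints': array([-1.19063617e+00,  3.00400883e-01,  1.52149260e+00, -1.00516157e-05,
        1.32068779e+00, -6.65923152e-02]), 'qd': array([ 0.00050565, -0.00084065, -0.00179095, -0.00284777,  0.00135708,
       -0.00066   ]), 'effort': array([ 1.43146904e-04, -5.32646692e+01, -3.53282082e+01,  7.09360954e-02,
        2.35112978e-02, -4.26001020e-05]), 'eef_pos': array([ 237.53779443, -495.81445736,  204.96227283]), 'eef_rot': array([-3.14060558e+00, -5.60706594e-05,  4.46754935e-01]), 'wrist_force': array([ 0.49488287, -0.40974675, -0.18325227]), 'moment': array([-0.03346915,  0.01011636,  0.01697887]), 'finger_force': 0.0, 'finger_gap': 93.77822687304645}
```

View pics/scene0.png

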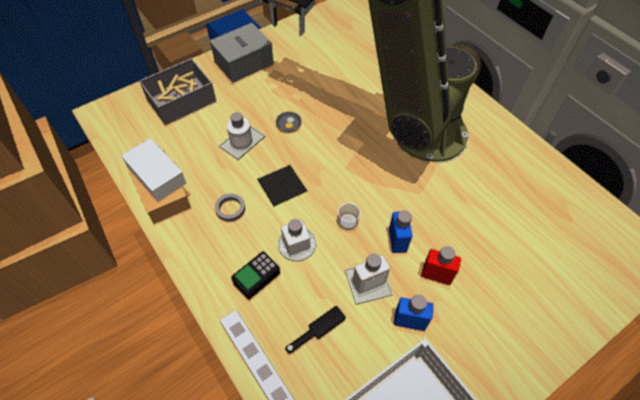

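View pics/top0.png

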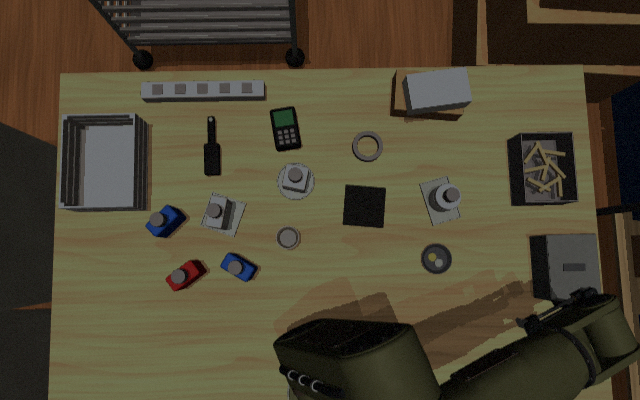

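The scene view shows the round bottle at (238,131) on an oblong-looking tray, the square bottle at (295,237) on the round tray, and the oblong bottle at (372,273) on the square tray. The mat is at (283,185).

The same things in the top view: round bottle (448,196), square (296,177), oblong (216,212), mat (364,206).

Things that could be taken for bottle_oblong in the top view: blue (165,221), blue (238,266) and red (185,275). All three are coloured, so not the target. The only white oblong is at (216,212). Next I'll check with one close crop.

```bash
python3 - <<'E'
import cv2,numpy as np
t=np.load("pics/top0.npz")["p"][...,::-1]; s=np.load("pics/scene0.npz")["p"][...,::-1]
r=[]
for im,cs in((t,[(441,200),(296,180),(223,213)]),(s,[(241,135),(297,237),(370,275)])):
    r.append(np.hstack([cv2.resize(im[y-32:y+32,x-32:x+32],(256,256),interpolation=cv2.INTER_CUBIC) for x,y in cs]))
cv2.imwrite("pics/crop1.png",np.clip(np.vstack([r[0]*1.0,r[1]*1.0]),0,255).astype(np.uint8))
E
```

```text
(no output)
```

View pics/crop1.png

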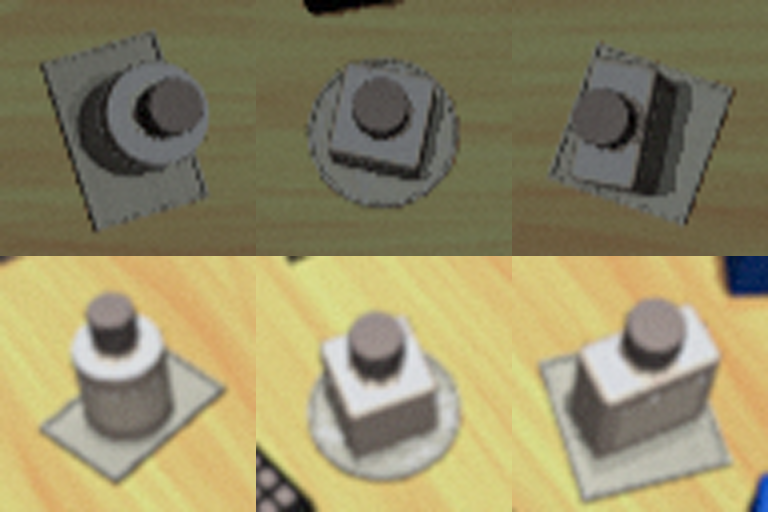

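The crop confirms white round on the oblong tray, white square on the round tray and white oblong on the square tray. Cap centres in the top view are about (453,194), (295,175) and (214,211).

Plan: round to mat, oblong to oblong tray, square to square tray, round to round tray. Now measuring.

```bash
cat > h.py <<'E'
import cv2,numpy as np
from cell import manip
C={}
def cam(n):
    if n not in C:
        i=manip.camera_info(n); R=cv2.Rodrigues(i["rvec"])[0]; C[n]=(i["K"],R,i["tvec"])
    return C[n]
def wristcam():
    s=manip.read_state(); i=manip.camera_info("wrist"); M=i["mount"]
    r,p,y=s["eef_rot"]; from scipy.spatial.transform import Rotation as Ro
    Rt=Ro.from_euler("xyz",[r,p,y]).as_matrix()
    Rc=(Rt@M[:3,:3]); o=s["eef_pos"]+Rt@M[:3,3]
    return i["K"],Rc.T,-Rc.T@o
def ray(c,uv):
    K,R,t=c; v=np.linalg.inv(K)@np.array([uv[0],uv[1],1]); return -R.T@t, R.T@v
def plane(c,uv,z):
    o,d=ray(c,uv); return o+d*(z-o[2])/d[2]
def tri(c1,u1,c2,u2):
    o1,d1=ray(c1,u1);o2,d2=ray(c2,u2); A=np.stack([d1,-d2],1); s=np.linalg.lstsq(A,o2-o1,rcond=None)[0]
    a,b=o1+d1*s[0],o2+d2*s[1]; return (a+b)/2, np.linalg.norm(a-b)
def proj(c,X):
    K,R,t=c; p=K@(R@np.asarray(X,float)+t); return p[:2]/p[2]
def pts(c,d):   # world points from depth
    K,R,t=c; v,u=np.mgrid[:d.shape[0],:d.shape[1]]
    P=np.stack([(u-K[0,2])/K[0,0]*d,(v-K[1,2])/K[1,1]*d,d],-1)-t
    return P@R
def tool(dx,dy,dz=0):  # world shift -> tool axes
    from scipy.spatial.transform import Rotation as Ro
    return Ro.from_euler("xyz",manip.read_state()["eef_rot"]).as_matrix().T@np.array([dx,dy,dz])
E
python3 - <<'E'
from h import *
T=np.load("pics/top0.npz");S=np.load("pics/scene0.npz")
rois={"round":((453,194),(236,122),120),"square":((295,175),(294,227),110),"oblong":((214,211),(374,260),140)}
c1,c2=cam("top"),cam("scene")
P1=pts(c1,T["d"]);P2=pts(c2,S["d"])
for n,(a,b,h) in rois.items():
    res=[]
    for P,p,(x,y) in((P1,T["p"],a),(P2,S["p"],b)):
        Z=P[...,2]; m=np.zeros(Z.shape,bool); m[y-14:y+14,x-14:x+14]=1
        zt=np.percentile(Z[m],97); k=m&(Z>zt-9)&(Z<zt+9)
        v,u=np.nonzero(k); res.append((u.mean(),v.mean())); print(n,"z",zt.round(1),"n",k.sum(),"uv",np.round(res[-1],1),"xyz",np.median(P[k],0).round(1), "rgb",np.median(p[k],0))
    print("  tri",[np.round(q,1) for q in tri(c1,res[0],c2,res[1])])
m=plane(c1,(364,206),3); print("mat",m.round(1))
E
```

```text
round z 125.2 n 159 uv [452.2 193.8] xyz [ 543.  -333.4  122.3] rgb [80. 76. 74.]
round z 126.5 n 104 uv [236.5 117.2] xyz [ 544.4 -329.3  124.6] rgb [148.5 138.  133. ]
  tri [array([ 543.4, -333.5,  120.1]), np.float64(0.7)]
square z 115.2 n 152 uv [294.7 173.6] xyz [608.9  90.6 112.2] rgb [84. 80. 77.]
square z 116.8 n 144 uv [294.7 225.2] xyz [610.3  94.6 114.1] rgb [153. 141. 137.]
  tri [array([609.7,  91.7, 109.9]), np.float64(1.2)]
oblong z 145.2 n 165 uv [212.8 209.7] xyz [512.7 307.2 142.4] rgb [84. 79. 77.]
oblong z 146.6 n 170 uv [373.8 260.5] xyz [513.5 310.5 143.7] rgb [154. 142. 138.]
  tri [array([512.7, 308.5, 139.8]), np.float64(1.9)]
mat [ 527.9 -108.4    3. ]
```

Measured cap tops: round (543.5,-333,~123), square (609.5,92,~113), oblong (512.7,308.5,~143). These match the stated heights plus the 4 mm tray floor, and all are within reach. Moving above the round bottle.

Careful with the scale: shifts go in shares of 400 mm and turns go in shares of 2 pi rad. That gives: 250 mm is 0.625, 200 mm is 0.5.

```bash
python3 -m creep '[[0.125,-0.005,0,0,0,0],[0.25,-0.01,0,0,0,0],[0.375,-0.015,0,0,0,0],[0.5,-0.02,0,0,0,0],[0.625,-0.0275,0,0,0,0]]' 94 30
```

```text
refused: ROWS must be an object with the rows under "moves". Nothing was moved.
```

The error is about the shape of the input: an object with the rows under "moves". Fixing that and sending the same move.

```bash
python3 -m creep '{"moves": [[0.125,-0.005,0,0,0,0],[0.25,-0.01,0,0,0,0],[0.375,-0.015,0,0,0,0],[0.5,-0.02,0,0,0,0],[0.625,-0.0275,0,0,0,0]]}' 94 30; python3 -m creep '{"moves": [[0.12,-0.005,0.025,0,0,0],[0.225,-0.01,0.05,0,0,0],[0.24,-0.01,0.075,0,0,0],[0.24,-0.01,0.075,0,0,0],[0.24,-0.01,0.075,0,0,0]]}'; python3 - <<'E'
from h import *
c=wristcam(); p,d=manip.camera("wrist"); cv2.imwrite("pics/w1.png",p[...,::-1])
print(manip.read_state()["eef_pos"],manip.read_state()["eef_rot"], proj(c,[543.5,-333,124]))
E
```

```text
clock: 0.6
eef_pos: [459.7, -376.9, 205.2]
eef_rot: [-3.141, 0.0, 0.447]
wrist_force: [-0.6, -1.2, 1.0]
finger_gap: 93.7
finger_force: 0.0
clock: 1.1
eef_pos: [542.2, -333.7, 175.4]
eef_rot: [-3.141, 0.0, 0.446]
wrist_force: [0.2, -0.8, 1.3]
finger_gap: 94.0
finger_force: 0.0
[ 542.08111421 -334.05948945  175.97613643] [3.14122684e+00 1.06916406e-05 4.45531129e-01] [317.02393406 208.57498051]
```

View pics/w1.png

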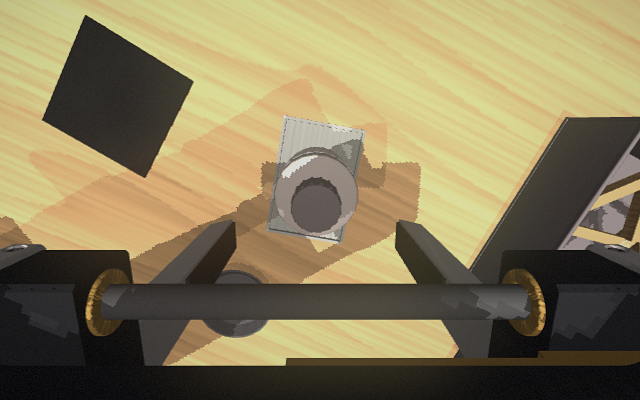

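The wrist view shows the round bottle's cap disc at about (317,207). The prediction was (317,208.6), so they agree. Descending to TCP z≈93 and gripping.

In the tool's units: 82 mm is 0.205, 75 mm is 0.1875.

```bash
python3 -m creep '{"moves": [[0.0025,0,0.075,0,0,0],[0.0038,0,0.1375,0,0,0],[0.0038,0,0.1875,0,0,0],[0.0038,0,0.205,0,0,0],[0.0038,0,0.205,0,0,0]]}'; python3 -m creep '{"moves": [[0,0,0,0,0,0],[0,0,0,0,0,0],[0,0,0,0,0,0],[0,0,0,0,0,0],[0,0,0,0,0,0]]}' 30 30;python3 -m creep '{"moves": [[0,0,0,0,0,0],[0,0,0,0,0,0],[0,0,0,0,0,0],[0,0,0,0,0,0]]}'
```

```text
clock: 1.65
eef_pos: [543.6, -333.1, 93.5]
eef_rot: [-3.141, 0.0, 0.446]
wrist_force: [-0.9, 0.1, 1.5]
finger_gap: 93.9
finger_force: 0.0
clock: 2.15
eef_pos: [544.4, -332.5, 93.7]
eef_rot: [3.141, -0.0, 0.447]
wrist_force: [0.6, -0.1, 0.5]
finger_gap: 57.5
finger_force: 0.0
clock: 2.55
eef_pos: [544.4, -332.5, 93.5]
eef_rot: [3.142, -0.0, 0.447]
wrist_force: [-0.2, -0.0, -0.3]
finger_gap: 37.4
finger_force: 30.0
```

In the tool's units: -60 mm is -0.15, -50 mm is -0.125.

```bash
python3 -m creep '{"moves": [[0,0,-0.02,0,0,0],[0,0,-0.05,0,0,0],[0,0,-0.0875,0,0,0],[0,0,-0.125,0,0,0],[0,0,-0.15,0,0,0]]}'; python3 -m creep '{"moves": [[0,0,0,0,0,0],[0,0,0,0,0,0]]}'; python3 - <<'E'
from h import *
p=np.load("pics/top0.npz")["p"]; m=np.zeros(p.shape[:2],np.uint8); m[180:232,338:392]=(p[180:232,338:392].max(2)<45)
c=max(cv2.findContours(m,0,2)[0],key=cv2.contourArea); r=cv2.minAreaRect(c); print(r)
B=np.array([plane(cam("top"),q,3) for q in cv2.boxPoints(r)]); print(B.round(1),B.mean(0).round(1))
s=manip.read_state(); e=B.mean(0)-s["eef_pos"]; print(s["eef_pos"],tool(e[0],e[1]).round(1))
E
```

```text
clock: 3.05
eef_pos: [544.7, -332.7, 155.9]
eef_rot: [3.14, -0.001, 0.447]
wrist_force: [-0.3, -0.3, -2.5]
finger_gap: 37.7
finger_force: 30.0
clock: 3.25
eef_pos: [544.2, -332.4, 153.3]
eef_rot: [-3.141, 0.0, 0.447]
wrist_force: [-0.7, -0.1, -3.0]
finger_gap: 37.6
finger_force: 30.0
((363.96209716796875, 205.9552001953125), (40.775333404541016, 39.778785705566406), 4.763641834259033)
[[ 476.1  -41.9    3. ]
 [ 593.2  -55.4    3. ]
 [ 580.4 -175.4    3. ]
 [ 463.4 -160.8    3. ]] [ 528.3 -108.4    3. ]
[ 544.23502283 -332.39060618  153.3394437 ] [  82.4 -208.9    0. ]
```

The mat measures about 118–120 mm across, as it should. Lift force is 3 N, so the bottle is held. Carrying it to the mat.

In the tool's units: -175 mm is -0.4375, -140 mm is -0.35.

```bash
python3 -m creep '{"moves": [[0.025,-0.0625,0,0,0,0],[0.06,-0.15,0,0,0,0],[0.1,-0.25,0,0,0,0],[0.1375,-0.35,0,0,0,0],[0.1725,-0.4375,0,0,0,0]]}'; python3 -m creep '{"moves": [[0.0225,-0.055,0,0,0,0],[0.0325,-0.085,0,0,0,0],[0.0325,-0.085,0,0,0,0],[0.0325,-0.085,0,0,0,0]]}'; python3 -m creep '{"moves": [[0,0,0.05,0,0,0],[0,0,0.1,0,0,0],[0,0,0.125,0,0,0],[0,0,0.1375,0,0,0],[0,0,0.1425,0,0,0]]}';python3 -m creep '{"moves": [[0,0,0,0,0,0],[0,0,0,0,0,0]]}'
```

```text
clock: 3.75
eef_pos: [530.1, -142.9, 152.7]
eef_rot: [-3.141, 0.001, 0.447]
wrist_force: [1.1, -0.4, -1.8]
finger_gap: 37.0
finger_force: 30.0
clock: 4.15
eef_pos: [528.0, -109.3, 153.2]
eef_rot: [3.141, 0.0, 0.447]
wrist_force: [-0.3, 0.0, -2.2]
finger_gap: 37.4
finger_force: 30.0
clock: 4.65
eef_pos: [528.1, -109.1, 96.4]
eef_rot: [-3.142, 0.0, 0.446]
wrist_force: [0.9, -0.5, -3.2]
finger_gap: 37.8
finger_force: 30.0
clock: 4.85
eef_pos: [528.3, -108.7, 97.1]
eef_rot: [3.141, -0.001, 0.447]
wrist_force: [-0.4, 0.7, -3.5]
finger_gap: 37.3
finger_force: 30.0
```

In the tool's units: 3 mm is 0.0075, 2 mm is 0.005.

```bash
python3 -m creep '{"moves": [[0,0,0.0025,0,0,0],[0,0,0.005,0,0,0],[0,0,0.0075,0,0,0],[0,0,0.0075,0,0,0]]}'; python3 -m creep '{"moves": [[0,0,0.0018,0,0,0],[0,0,0.003,0,0,0],[0,0,0.003,0,0,0]]}'
```

```text
clock: 5.25
eef_pos: [527.9, -108.5, 93.3]
eef_rot: [-3.141, 0.0, 0.447]
wrist_force: [-0.8, -0.4, -2.5]
finger_gap: 37.6
finger_force: 30.0
clock: 5.55
eef_pos: [528.1, -108.6, 92.4]
eef_rot: [3.141, -0.0, 0.447]
wrist_force: [-0.0, 0.2, -1.4]
finger_gap: 37.6
finger_force: 30.0
```

In the tool's units: 0.6 mm is 0.0015.

```bash
python3 -m creep '{"moves": [[0,0,0.0015,0,0,0],[0,0,0.0015,0,0,0]]}'; python3 -m creep '{"moves": [[0,0,0,0,0,0],[0,0,0,0,0,0],[0,0,0,0,0,0],[0,0,0,0,0,0],[0,0,0,0,0,0]]}' 94;python3 -m creep '{"moves": [[0,0,-0.025,0,0,0],[0,0,-0.125,0,0,0],[0,0,-0.225,0,0,0],[0,0,-0.2875,0,0,0],[0,0,-0.2875,0,0,0]]}'; python3 - <<'E'
from h import *
for n in("scene","top"):
    p,d=manip.camera(n); np.savez(f"pics/{n}1.npz",p=p,d=d); cv2.imwrite(f"pics/{n}1.png",p[...,::-1])
e=np.array([512.7,308.3,0])-manip.read_state()["eef_pos"]; print(manip.read_state()["eef_pos"],tool(e[0],e[1]))
E
```

```text
clock: 5.75
eef_pos: [528.2, -108.6, 92.3]
eef_rot: [3.141, -0.001, 0.447]
wrist_force: [-1.3, -0.2, 5.5]
finger_gap: 37.7
finger_force: 30.0
clock: 6.25
eef_pos: [528.0, -108.5, 91.6]
eef_rot: [-3.142, 0.0, 0.447]
wrist_force: [-1.0, 0.2, 0.1]
finger_gap: 74.1
finger_force: 0.0
clock: 6.75
eef_pos: [529.2, -108.9, 211.1]
eef_rot: [3.137, -0.005, 0.447]
wrist_force: [-0.1, -0.0, -0.3]
finger_gap: 93.8
finger_force: 0.0
[ 527.92305455 -108.4998852   206.98669505] [ 1.66391756e+02 -3.82449556e+02 -8.22988584e-02]
```

View pics/top1.png

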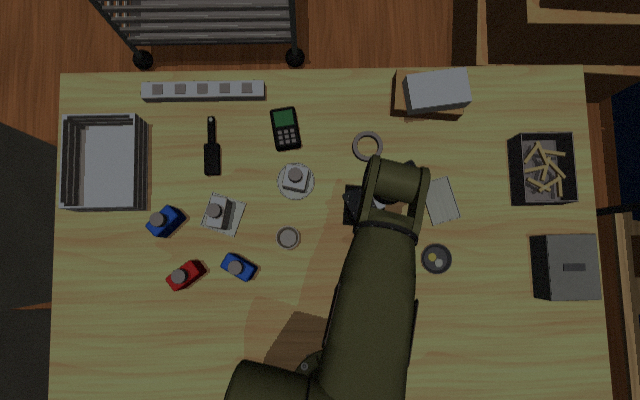

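The top view shows the round bottle parked on the mat, partly hidden by the wrist at (390,195). The oblong tray is empty at (442,201). Moving over the oblong bottle.

In the tool's units: -210 mm is -0.525, -168 mm is -0.42.

```bash
python3 -m creep '{"moves": [[0.045,-0.105,0,0,0,0],[0.09,-0.21,0,0,0,0],[0.135,-0.315,0,0,0,0],[0.1825,-0.42,0,0,0,0],[0.2275,-0.525,0,0,0,0]]}';python3 -m creep '{"moves": [[0.045,-0.105,0,0,0,0],[0.09,-0.21,0,0,0,0],[0.135,-0.315,0,0,0,0],[0.175,-0.4,0,0,0,0],[0.1885,-0.431,0,0,0,0]]}';python3 -m creep '{"moves": [[0,0,0,0,0,0],[0,0,0,0,0,0],[0,0,0,0,0,0]]}'; python3 - <<'E'
from h import *
c=wristcam(); p,d=manip.camera("wrist"); cv2.imwrite("pics/w2.png",p[...,::-1]); np.savez("pics/w2.npz",p=p,d=d,K=c[0],R=c[1],t=c[2])
print(proj(c,[512.7,308.3,144]))
for n in("top","scene"):
    p,d=manip.camera(n); np.savez(f"pics/{n}2.npz",p=p,d=d)
# oblong tray in top view
p=np.load("pics/top2.npz")["p"]; y0,x0=165,410; q=p[y0:240,x0:475].astype(int); sat=q.max(2)-q.min(2)
m=((sat<18)&(q.max(2)>50)).astype(np.uint8); m=cv2.morphologyEx(m,cv2.MORPH_OPEN,np.ones((3,3)))
k=max(cv2.findContours(m,0,1)[0],key=cv2.contourArea); r=cv2.minAreaRect(k+np.array([x0,y0])); print(r)
B=np.array([plane(cam("top"),u,8) for u in cv2.boxPoints(r)]); print(B.round(1),B.mean(0).round(1)); 
for i in range(4): e=B[(i+1)%4]-B[i]; print(np.hypot(*e[:2]).round(1),np.arctan2(e[1],e[0]).round(3))
cv2.imwrite("pics/mask2.png",cv2.resize(np.hstack([p[y0:240,x0:475,::-1],cv2.cvtColor(m*255,cv2.COLOR_GRAY2BGR)]),None,fx=4,fy=4,interpolation=0))
E
```

```text
clock: 7.35
eef_pos: [518.5, 121.9, 205.5]
eef_rot: [-3.141, 0.002, 0.447]
wrist_force: [0.4, -0.2, -0.3]
finger_gap: 93.9
finger_force: 0.0
clock: 7.85
eef_pos: [511.7, 310.9, 204.9]
eef_rot: [-3.141, 0.003, 0.449]
wrist_force: [0.2, 0.3, -0.3]
finger_gap: 94.2
finger_force: 0.0
clock: 8.15
eef_pos: [513.1, 306.7, 206.5]
eef_rot: [3.141, 0.0, 0.445]
wrist_force: [-0.1, -0.3, -1.1]
finger_gap: 94.4
finger_force: 0.0
[314.91195667 206.21988075]
((439.85858154296875, 200.06175231933594), (44.177696228027344, 29.77927017211914), 72.12130737304688)
[[ 590.1 -272.7    8. ]
 [ 615.6 -358.4    8. ]
 [ 489.8 -391.4    8. ]
 [ 464.9 -306.4    8. ]] [ 540.1 -332.2    8. ]
89.4 -1.281
130.1 -2.885
88.5 1.856
129.6 0.263
```

View pics/w2.png

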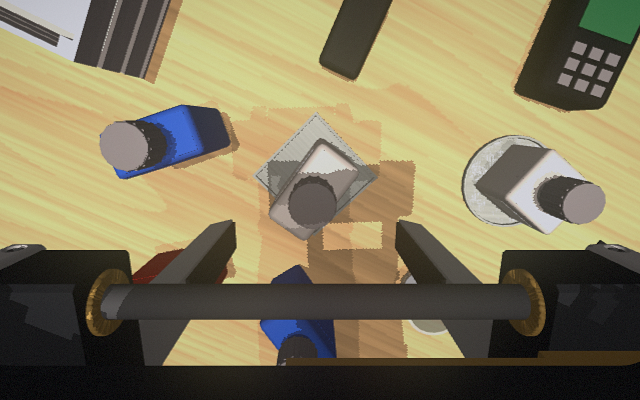

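View pics/mask2.png

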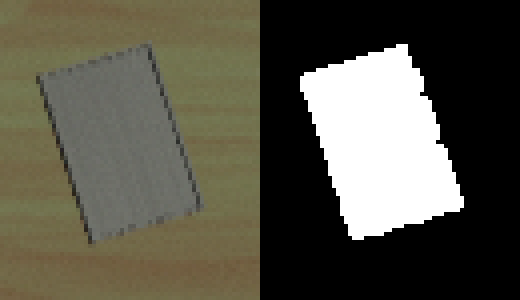

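The wrist view shows the oblong bottle's cap at about (312,202), against a prediction of (315,206). Its body is turned relative to the square tray below it. The blue look-alikes are at (165,140) and (300,310), both clear of the fingers.

The tray mask comes to 130x89 mm, which fits the text. Refining the tray and body yaws.

```bash
cat >> h.py <<'E'
def rect(P):
    r=cv2.minAreaRect(np.float32(P)); b=cv2.boxPoints(r); e=[b[1]-b[0],b[2]-b[1]]; e=max(e,key=lambda v:np.hypot(*v))
    a=(np.arctan2(e[1],e[0])+np.pi/2)%np.pi-np.pi/2
    return np.round(r[0],1),np.round(sorted(r[1]),1),round(float(a),3)
def tray(p,roi,z=8,c=None,th=.25):
    """world XY rect of a grey, empty tray inside roi (x0,y0,x1,y1)"""
    x0,y0,x1,y1=roi; q=p[y0:y1,x0:x1].astype(float); q=cv2.GaussianBlur(q,(3,3),0); m=(((q.max(2)-q.min(2))/q.max(2)<th)|(q.max(2)<60)).astype(np.uint8)
    m=cv2.morphologyEx(m,cv2.MORPH_OPEN,np.ones((3,3)))
    k=max(cv2.findContours(m,0,1)[0],key=cv2.contourArea)[:,0]+[x0,y0]
    P=np.array([plane(c or cam("top"),u,z)[:2] for u in k]); return P,k,m
E
python3 - <<'E'
from h import *
p=np.load("pics/top2.npz")["p"]
for th in(.2,.25,.3):
    P,k,m=tray(p,(410,165,475,240),th=th); print("tray",th,rect(P))
hc=[(38,76),(150,43),(203,208),(92,243)]
H=np.array([plane(cam("top"),(410+x/4-.4,165+y/4-.4),8)[:2] for x,y in hc]); print(H.round(1),rect(H),[np.arctan2(*(H[i]-H[j])[::-1]).round(3) for i,j in((0,3),(1,2),(0,1),(3,2))])
w=np.load("pics/w2.npz"); c=(w["K"],w["R"],w["t"]); Q=pts(c,w["d"]).reshape(-1,3)
near=np.hypot(Q[:,0]-512,Q[:,1]-308)<60
for zc in(104,140): 
    k=near&(abs(Q[:,2]-zc)<7); print(zc,k.sum(),np.median(Q[k],0).round(1),rect(Q[k][:,:2]))
for n in("top0","scene2","top2"):
    D=np.load(f"pics/{n}.npz"); Q=pts(cam(n[:-1]),D["d"]).reshape(-1,3); 
    k=(np.hypot(Q[:,0]-512,Q[:,1]-308)<60)&(abs(Q[:,2]-105)<5); print(n,k.sum(),rect(Q[k][:,:2]) if k.sum()>9 else "")
    k=(np.hypot(Q[:,0]-609,Q[:,1]-92)<55)&(abs(Q[:,2]-75)<5); print(n,"sq",k.sum(),rect(Q[k][:,:2]) if k.sum()>9 else "")
E
```

```text
tray 0.2 (array([ 540.3, -332.4]), array([ 89.2, 129.2]), 0.265)
tray 0.25 (array([ 540.4, -332. ]), array([ 91.8, 132.4]), 0.266)
tray 0.3 (array([ 541. , -332.5]), array([ 96.3, 137.3]), 0.273)
[[ 590.1 -273.3]
 [ 613.  -357.8]
 [ 489.6 -390. ]
 [ 465.8 -306.9]] (array([ 539.4, -332.3]), array([ 87.5, 128.8]), 0.264) [np.float64(0.264), np.float64(0.255), np.float64(1.835), np.float64(1.849)]
104 2660 [531.3 313.4 104. ] (array([511.9, 310.2]), array([46.1, 86. ]), -0.198)
140 1857 [513.4 310.9 144.4] (array([512.1, 310.3]), array([38.2, 38.5]), -1.152)
top0 258 (array([514. , 307.8]), array([45.5, 83.5]), -0.227)
top0 sq 275 (array([609.5,  91.5]), array([63.9, 64.5]), -0.24)
scene2 311 (array([513., 311.]), array([45.6, 84.6]), -0.202)
scene2 sq 276 (array([610. ,  94.1]), array([65.4, 65.8]), -0.237)
top2 22 (array([533. , 291.7]), array([10.8, 51.2]), 0.452)
top2 sq 273 (array([609.2,  91.1]), array([64.8, 65.1]), -0.24)
```

Tray_oblong: centre (540.2,-332.3), yaw 0.264. Oblong bottle: centre about (512.5,309.8), yaw -0.205, body 46x86, cap top at 144. All of this fits the text. Grasping it.

In the tool's units: 93 mm is 0.2325, -2.6 mm is -0.0065.

```bash
python3 -m creep '{"moves": [[0.0015,-0.0065,0.075,0,0,0],[0.0015,-0.0065,0.1625,0,0,0],[0.0015,-0.0065,0.2125,0,0,0],[0.0015,-0.0065,0.2325,0,0,0],[0.0015,-0.0065,0.2325,0,0,0]]}'; python3 -m creep '{"moves": [[0,0,0,0,0,0],[0,0,0,0,0,0],[0,0,0,0,0,0],[0,0,0,0,0,0],[0,0,0,0,0,0]]}' 30 35;python3 -m creep '{"moves": [[0,0,0,0,0,0],[0,0,0,0,0,0],[0,0,0,0,0,0],[0,0,0,0,0,0]]}';python3 -m creep '{"moves": [[0,0,-0.02,0,0,0],[0,0,-0.05,0,0,0],[0,0,-0.1,0,0,0],[0,0,-0.15,0,0,0],[0,0,-0.2,0,0,0]]}';python3 -m creep '{"moves": [[0,0,-0.075,0,0,0],[0,0,-0.15,0,0,0],[0,0,-0.2,0,0,0],[0,0,-0.2,0,0,0],[0,0,-0.2,0,0,0]]}'
```

```text
clock: 8.8
eef_pos: [512.2, 310.4, 113.2]
eef_rot: [3.142, 0.001, 0.446]
wrist_force: [-0.3, -0.3, 0.8]
finger_gap: 93.8
finger_force: 0.0
clock: 9.3
eef_pos: [512.3, 310.9, 114.0]
eef_rot: [-3.142, -0.0, 0.447]
wrist_force: [0.0, -0.2, 0.1]
finger_gap: 57.4
finger_force: 0.0
clock: 9.7
eef_pos: [512.3, 310.8, 113.6]
eef_rot: [3.142, 0.0, 0.447]
wrist_force: [1.0, -1.2, 0.6]
finger_gap: 37.6
finger_force: 35.0
clock: 10.2
eef_pos: [512.2, 310.9, 195.4]
eef_rot: [-3.141, -0.001, 0.447]
wrist_force: [0.2, 0.5, -3.4]
finger_gap: 37.5
finger_force: 35.0
clock: 10.7
eef_pos: [512.0, 310.7, 273.3]
eef_rot: [-3.142, 0.0, 0.447]
wrist_force: [0.0, -0.2, -3.7]
finger_gap: 37.4
finger_force: 35.0
```

In the tool's units: 152 mm is 0.38, 115 mm is 0.2875.

```bash
python3 -m creep '{"moves": [[-0.015,0.035,0,0,0,0],[-0.045,0.1025,0,0,0,0],[-0.0825,0.195,0,0,0,0],[-0.1225,0.2875,0,0,0,0],[-0.1625,0.38,0,0,0,0]]}';python3 -m creep '{"moves": [[-0.04,0.0925,0,0,0,0],[-0.0775,0.185,0,0,0,0],[-0.1175,0.275,0,0,0,0],[-0.1575,0.3675,0,0,0,0],[-0.195,0.46,0,0,0,0]]}';python3 -m creep '{"moves": [[-0.04,0.0925,0,0,0,0],[-0.0775,0.185,0,0,0,0],[-0.1175,0.275,0,0,0,0],[-0.1575,0.3675,0,0,0,0],[-0.195,0.46,0,0,0,0]]}';python3 -m creep '{"moves": [[-0.035,0.08,0,0,0,0],[-0.06,0.1375,0,0,0,0],[-0.075,0.1725,0,0,0,0],[-0.0788,0.1803,0,0,0,0],[-0.0788,0.1803,0,0,0,0]]}';python3 -m creep '{"moves": [[0,0,0,0,0,-0.0159],[0,0,0,0,0,-0.035],[0,0,0,0,0,-0.0541],[0,0,0,0,0,-0.07],[0,0,0,0,0,-0.0746]]}';python3 -m creep '{"moves": [[0,0,0.05,0,0,0],[0,0,0.125,0,0,0],[0,0,0.2,0,0,0],[0,0,0.25,0,0,0],[0,0,0.25,0,0,0]]}';  python3 - <<'E'
from h import *
c=wristcam(); p,d=manip.camera("wrist"); cv2.imwrite("pics/w3.png",p[...,::-1]); np.savez("pics/w3.npz",p=p,d=d,K=c[0],R=c[1],t=c[2])
for n in("top","scene"):
    p,d=manip.camera(n); np.savez(f"pics/{n}3.npz",p=p,d=d)
cv2.imwrite("pics/scene3.png",p[...,::-1])
P,k,m=tray(np.load("pics/top3.npz")["p"],(195,185,255,242)); r=rect(P);print("sq tray",r)
E
```

```text
clock: 11.2
eef_pos: [518.6, 143.4, 272.4]
eef_rot: [-3.141, 0.002, 0.447]
wrist_force: [1.1, -0.9, -3.0]
finger_gap: 37.2
finger_force: 35.0
clock: 11.7
eef_pos: [527.4, -56.2, 272.5]
eef_rot: [-3.141, 0.002, 0.446]
wrist_force: [0.3, -0.1, -2.8]
finger_gap: 37.6
finger_force: 35.0
clock: 12.2
eef_pos: [536.4, -255.7, 272.4]
eef_rot: [-3.14, 0.001, 0.446]
wrist_force: [0.3, 0.4, -3.3]
finger_gap: 37.7
finger_force: 35.0
clock: 12.7
eef_pos: [540.1, -331.9, 273.1]
eef_rot: [-3.141, 0.0, 0.447]
wrist_force: [-0.2, 1.0, -3.2]
finger_gap: 37.7
finger_force: 35.0
clock: 13.2
eef_pos: [540.6, -330.9, 273.9]
eef_rot: [3.141, -0.0, 0.92]
wrist_force: [-0.4, 0.2, -3.5]
finger_gap: 37.2
finger_force: 35.0
clock: 13.7
eef_pos: [539.5, -330.8, 170.8]
eef_rot: [-3.137, 0.0, 0.915]
wrist_force: [0.9, -0.5, -3.2]
finger_gap: 37.4
finger_force: 35.0
sq tray (array([514.6, 306.3]), array([108.5, 109.3]), 1.214)
```

View pics/w3.png

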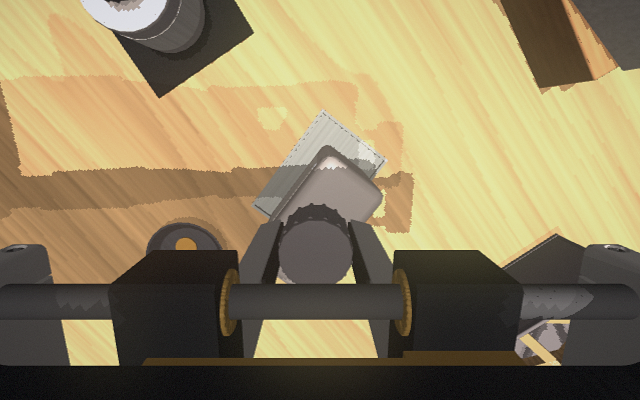

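The wrist view shows the held oblong bottle over the tray, whose visible corners are at about (322,110), (385,160) and (253,207). Checking the held yaw and the tray against these.

```bash
python3 - <<'E'
from h import *
w=np.load("pics/w3.npz"); c=(w["K"],w["R"],w["t"])
A=[plane(c,u,8)[:2] for u in((253,207),(322,110),(385,160))]; print(np.round(A,1)); e=A[1]-A[0]; f=A[2]-A[1]; print(np.hypot(*e),np.arctan2(e[1],e[0]),np.hypot(*f),np.arctan2(f[1],f[0])+np.pi/2)
s=manip.read_state(); print(s["eef_pos"],s["eef_rot"])
print("pred corners", [proj(c,[540.2+np.cos(.264)*a-np.sin(.264)*b,-332.3+np.sin(.264)*a+np.cos(.264)*b,8]).round(1) for a,b in((-65,44),(65,44),(65,-44))])
for nm,cc,d in(("w",c,w["d"]),("scene",cam("scene"),np.load("pics/scene3.npz")["d"]),("top",cam("top"),np.load("pics/top3.npz")["d"])):
    Q=pts(cc,d).reshape(-1,3); n=np.hypot(Q[:,0]-540,Q[:,1]+332)<60
    k=n&(abs(Q[:,2]-162)<(6 if nm=="w" else 6)); print(nm,k.sum(),rect(Q[k][:,:2]) if k.sum()>9 else "")
E
```

```text
[[ 466.9 -309.1]
 [ 590.  -273.2]
 [ 612.  -355.1]]
128.2163217572776 0.28356968062432947 84.74058867291711 0.2617846852676311
[ 540.90706781 -332.16196344  175.32560327] [ 3.13951742e+00 -1.33478812e-04  9.15481127e-01]
pred corners [array([251. , 205.9]), array([322.9, 108.8]), array([388.4, 160.6])]
w 3753 (array([ 539.9, -329.4]), array([46. , 84.4]), 0.264)
scene 196 (array([ 540.8, -330.2]), array([49.2, 87.9]), 0.303)
top 187 (array([ 558.5, -326.6]), array([45. , 48.7]), 0.238)
```

Tray and bottle agree within about 1 mm and 0.02 rad. Lowering.

In the tool's units: 56 mm is 0.14, 55 mm is 0.1375.

```bash
python3 -m creep '{"moves": [[0,0,0.05,0,0,0],[0,0,0.1,0,0,0],[0,0,0.125,0,0,0],[0,0,0.1375,0,0,0],[0,0,0.14,0,0,0]]}';python3 -m creep '{"moves": [[0,0,0.0025,0,0,0],[0,0,0.005,0,0,0],[0,0,0.0075,0,0,0],[0,0,0.0075,0,0,0]]}';python3 -m creep '{"moves": [[0,0,0.0013,0,0,0],[0,0,0.002,0,0,0],[0,0,0.002,0,0,0]]}'
```

```text
clock: 14.35
eef_pos: [540.6, -332.4, 118.3]
eef_rot: [3.141, -0.0, 0.916]
wrist_force: [0.8, -0.2, -2.3]
finger_gap: 37.4
finger_force: 35.0
clock: 14.75
eef_pos: [540.4, -332.3, 114.8]
eef_rot: [3.141, -0.0, 0.916]
wrist_force: [0.3, -0.1, -4.2]
finger_gap: 37.9
finger_force: 35.0
clock: 15.05
eef_pos: [540.3, -332.2, 113.8]
eef_rot: [-3.141, 0.0, 0.916]
wrist_force: [0.3, -0.2, -2.8]
finger_gap: 37.8
finger_force: 35.0
```

In the tool's units: 0.4 mm is 0.001.

```bash
python3 -m creep '{"moves": [[0,0,0.001,0,0,0],[0,0,0.001,0,0,0]]}';python3 -m creep '{"moves": [[0,0,0.001,0,0,0],[0,0,0.001,0,0,0]]}'
```

```text
clock: 15.25
eef_pos: [540.4, -332.3, 113.6]
eef_rot: [3.141, -0.0, 0.916]
wrist_force: [0.5, -0.1, -2.0]
finger_gap: 37.7
finger_force: 35.0
clock: 15.45
eef_pos: [540.5, -332.3, 113.5]
eef_rot: [3.141, -0.0, 0.916]
wrist_force: [-0.8, 0.9, 3.3]
finger_gap: 37.3
finger_force: 35.0
```

In the tool's units: 185 mm is 0.4625, 172 mm is 0.43.

```bash
python3 -m creep '{"moves": [[0,0,0,0,0,0],[0,0,0,0,0,0],[0,0,0,0,0,0],[0,0,0,0,0,0],[0,0,0,0,0,0]]}' 94;python3 -m creep '{"moves": [[0,0,-0.025,0,0,0],[0,0,-0.1,0,0,0],[0,0,-0.175,0,0,0],[0,0,-0.2375,0,0,0],[0,0,-0.2375,0,0,0]]}';python3 -m creep '{"moves": [[0.045,-0.0225,0,0,0,0],[0.1325,-0.07,0,0,0,0],[0.23,-0.125,0,0,0,0],[0.33,-0.1775,0,0,0,0],[0.43,-0.23,0,0,0,0]]}';python3 -m creep '{"moves": [[0.0975,-0.0525,0,0,0,0],[0.1975,-0.1075,0,0,0,0],[0.2975,-0.16,0,0,0,0],[0.3875,-0.2075,0,0,0,0],[0.4625,-0.25,0,0,0,0]]}';python3 -m creep '{"moves": [[0.04,-0.0225,0,0,0,0],[0.055,-0.03,0,0,0,0],[0.055,-0.03,0.075,0,0,0],[0.055,-0.03,0.075,0,0,0],[0.055,-0.03,0.075,0,0,0]]}';  python3 - <<'E'
from h import *
c=wristcam(); p,d=manip.camera("wrist"); cv2.imwrite("pics/w4.png",p[...,::-1]); np.savez("pics/w4.npz",p=p,d=d,K=c[0],R=c[1],t=c[2])
Q=pts(c,d).reshape(-1,3); n=np.hypot(Q[:,0]-609,Q[:,1]-92)<55
for z,t in((74,6),(114,6)): k=n&(abs(Q[:,2]-z)<t); print(z,k.sum(),np.median(Q[k],0).round(1),rect(Q[k][:,:2]))
s=manip.read_state(); print(s["eef_pos"],s["eef_rot"])
for m in("top","scene"):
    p,d=manip.camera(m); np.savez(f"pics/{m}4.npz",p=p,d=d); cv2.imwrite(f"pics/{m}4.png",p[...,::-1])
    Q=pts(cam(m),d).reshape(-1,3); k=(np.hypot(Q[:,0]-540,Q[:,1]+332)<60)&(abs(Q[:,2]-105)<5); print(m,"oblong",k.sum(),rect(Q[k][:,:2]))
E
```

```text
clock: 15.95
eef_pos: [540.3, -332.2, 113.0]
eef_rot: [-3.141, 0.0, 0.916]
wrist_force: [-0.0, -1.0, 0.1]
finger_gap: 73.8
finger_force: 0.0
clock: 16.45
eef_pos: [541.4, -332.9, 212.8]
eef_rot: [3.135, -0.0, 0.916]
wrist_force: [-0.7, 0.4, -0.6]
finger_gap: 94.0
finger_force: 0.0
clock: 16.95
eef_pos: [571.7, -137.1, 207.2]
eef_rot: [-3.14, 0.0, 0.916]
wrist_force: [0.7, 0.4, -0.1]
finger_gap: 93.6
finger_force: 0.0
clock: 17.45
eef_pos: [604.8, 71.0, 207.1]
eef_rot: [-3.14, 0.001, 0.917]
wrist_force: [0.3, -0.6, 0.5]
finger_gap: 94.3
finger_force: 0.0
clock: 17.95
eef_pos: [609.3, 91.6, 178.2]
eef_rot: [-3.141, 0.001, 0.915]
wrist_force: [-0.1, -0.3, 0.6]
finger_gap: 93.9
finger_force: 0.0
74 2995 [620.4 106.4  74.2] (array([608.9,  93.5]), array([65.9, 66.2]), 1.342)
114 1800 [609.6  94.6 114.4] (array([608.9,  93.6]), array([38. , 38.7]), 1.138)
[609.67361978  91.70786267 179.00123214] [ 3.14115656e+00 -3.13425476e-04  9.14651924e-01]
top oblong 242 (array([ 540.7, -332.8]), array([44.3, 84.1]), 0.253)
scene oblong 198 (array([ 541.2, -329.2]), array([48.3, 88.3]), 0.192)
```

View pics/scene4.png

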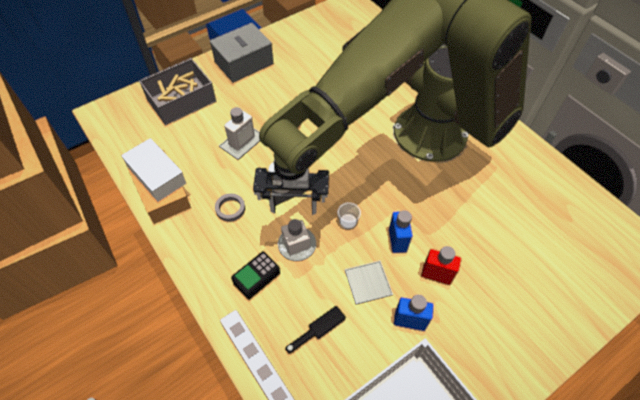

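The scene view shows the oblong bottle upright on its tray at (240,133), the square tray empty at (369,283), and the gripper over the square bottle at (295,235). Grasping the square bottle.

In the tool's units: 95 mm is 0.2375, -1.1 mm is -0.0028.

```bash
python3 -m creep '{"moves": [[0.002,-0.0028,0.075,0,0,0],[0.002,-0.0028,0.1625,0,0,0],[0.002,-0.0028,0.2175,0,0,0],[0.002,-0.0028,0.2375,0,0,0],[0.002,-0.0028,0.2375,0,0,0]]}'; python3 -m creep '{"moves": [[0,0,0,0,0,0],[0,0,0,0,0,0],[0,0,0,0,0,0],[0,0,0,0,0,0],[0,0,0,0,0,0]]}' 30 35;python3 -m creep '{"moves": [[0,0,0,0,0,0],[0,0,0,0,0,0],[0,0,0,0,0,0],[0,0,0,0,0,0]]}';python3 -m creep '{"moves": [[0,0,-0.02,0,0,0],[0,0,-0.05,0,0,0],[0,0,-0.1,0,0,0],[0,0,-0.15,0,0,0],[0,0,-0.2,0,0,0]]}';python3 -m creep '{"moves": [[0,0,-0.05,0,0,0],[0,0,-0.1,0,0,0],[0,0,-0.125,0,0,0],[0,0,-0.125,0,0,0]]}'; python3 - <<'E'
from h import *
p4=np.load("pics/top4.npz")["p"];
for th in(.2,.25): print("top",rect(tray(p4,(195,185,255,242),th=th)[0]))
s4=np.load("pics/scene4.npz")["p"]
for th in(.2,.25,.3,.35): P,k,m=tray(s4,(335,255,400,310),c=cam("scene"),th=th); print("scene",rect(P))
s=manip.read_state(); print(s["eef_pos"],s["eef_rot"]); e=np.array([514.3,307.3,0])-s["eef_pos"]; print(tool(e[0],e[1]))
E
```

```text
clock: 18.6
eef_pos: [609.1, 93.7, 83.1]
eef_rot: [-3.141, 0.0, 0.916]
wrist_force: [0.8, 0.1, 1.0]
finger_gap: 93.8
finger_force: 0.0
clock: 19.1
eef_pos: [609.1, 93.9, 83.3]
eef_rot: [3.141, -0.0, 0.916]
wrist_force: [0.5, -0.4, -0.5]
finger_gap: 57.5
finger_force: 0.0
clock: 19.5
eef_pos: [609.1, 93.8, 83.0]
eef_rot: [3.141, 0.0, 0.916]
wrist_force: [0.7, -0.4, -0.3]
finger_gap: 37.6
finger_force: 35.0
clock: 20.0
eef_pos: [609.0, 93.9, 164.8]
eef_rot: [3.141, -0.0, 0.916]
wrist_force: [-0.3, 0.7, -3.0]
finger_gap: 37.7
finger_force: 35.0
clock: 20.4
eef_pos: [609.5, 94.0, 214.8]
eef_rot: [3.14, -0.002, 0.916]
wrist_force: [-0.5, -0.4, -3.7]
finger_gap: 37.2
finger_force: 35.0
top (array([514.1, 306. ]), array([105.8, 106.9]), 1.213)
top (array([514.2, 306.3]), array([108.4, 109. ]), 1.223)
scene (array([514.5, 307. ]), array([104.4, 105.1]), 1.219)
scene (array([514.3, 306.7]), array([106.3, 107.2]), 1.218)
scene (array([514.2, 306.3]), array([108.5, 109.4]), 1.221)
scene (array([514.6, 306.2]), array([111.6, 112.4]), 1.211)
[609.45608782  93.96671071 214.80239468] [ 3.13969502e+00 -1.82832488e-03  9.15796613e-01]
[ 1.11218185e+02 -2.05417268e+02 -1.86464048e-01]
```

Tray_square: centre (514.3,306.5), yaw -0.354, and both views agree on about 106 mm. The bottle has to turn -0.119, which is +0.119 about the tool's z.

Careful with the scale: shifts go in shares of 400 mm and turns go in shares of 2 pi rad. That gives: -145 mm is -0.3625, -110 mm is -0.275.

```bash
python3 -m creep '{"moves": [[0.0175,-0.0325,0,0,0,0],[0.0525,-0.1,0,0,0,0],[0.1,-0.1875,0,0,0,0],[0.15,-0.275,0,0,0,0],[0.1975,-0.3625,0,0,0,0]]}';python3 -m creep '{"moves": [[0.0475,-0.0875,0,0,0,0],[0.07,-0.1325,0,0,0,0],[0.08,-0.15,0,0,0,0],[0.08,-0.15,0,0,0,0],[0.08,-0.15,0,0,0,0]]}';python3 -m creep '{"moves": [[0,0,0,0,0,0.0095],[0,0,0.025,0,0,0.0189],[0,0,0.1,0,0,0.0189],[0,0,0.1625,0,0,0.0189],[0,0,0.175,0,0,0.0189]]}';python3 -m creep '{"moves": [[0,0,0,0,0,0],[0,0,0,0,0,0],[0,0,0,0,0,0]]}'; python3 - <<'E'
from h import *
c=wristcam(); s=manip.read_state(); p,d=manip.camera("wrist"); cv2.imwrite("pics/w5.png",p[...,::-1]); np.savez("pics/w5.npz",p=p,d=d,K=c[0],R=c[1],t=c[2])
print(s["eef_pos"],s["eef_rot"])
a=-.354
print("pred corners", [proj(c,[514.3+np.cos(a)*u-np.sin(a)*v,306.5+np.sin(a)*u+np.cos(a)*v,8]).round(1) for u,v in((-53,53),(53,53),(53,-53),(-53,-53))])
Q=pts(c,d).reshape(-1,3); k=(np.hypot(Q[:,0]-514,Q[:,1]-306)<60)&(abs(Q[:,2]-(s["eef_pos"][2]-9))<6); print(k.sum(),rect(Q[k][:,:2]))
E
```

```text
clock: 20.9
eef_pos: [540.5, 246.8, 211.8]
eef_rot: [-3.14, 0.002, 0.916]
wrist_force: [0.2, 0.1, -2.9]
finger_gap: 37.7
finger_force: 35.0
clock: 21.4
eef_pos: [514.3, 306.1, 212.6]
eef_rot: [-3.141, 0.001, 0.915]
wrist_force: [-0.2, 0.3, -2.7]
finger_gap: 37.6
finger_force: 35.0
clock: 21.9
eef_pos: [513.5, 305.0, 140.1]
eef_rot: [-3.14, 0.005, 0.795]
wrist_force: [0.2, 0.2, -4.1]
finger_gap: 37.6
finger_force: 35.0
clock: 22.2
eef_pos: [514.7, 306.9, 144.5]
eef_rot: [3.141, -0.002, 0.796]
wrist_force: [-0.4, 0.8, -3.3]
finger_gap: 37.5
finger_force: 35.0
[514.74417177 306.87457206 144.52971369] [ 3.14087031e+00 -2.12690199e-03  7.96483908e-01]
pred corners [array([245.3, 162.1]), array([344.4, 116.9]), array([384.8, 214.2]), array([290.9, 253.7])]
4068 (array([515. , 310.8]), array([58.7, 66.1]), -0.346)
```

View pics/w5.png

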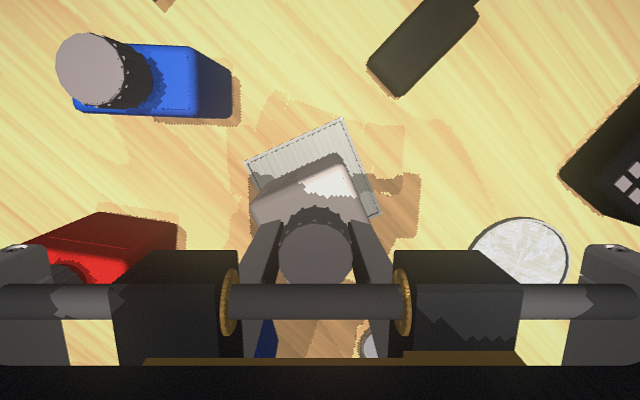

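Tray corners are visible at (246,160), (342,119) and (380,216), within about 2 px of the prediction. The bottle's yaw is -0.346 against -0.354 for the tray. Lowering.

In the tool's units: 56 mm is 0.14, 55 mm is 0.1375.

```bash
python3 -m creep '{"moves": [[0,0,0.05,0,0,0],[0,0,0.1,0,0,0],[0,0,0.125,0,0,0],[0,0,0.1375,0,0,0],[0,0,0.14,0,0,0]]}';python3 -m creep '{"moves": [[0,0,0.0025,0,0,0],[0,0,0.005,0,0,0],[0,0,0.0075,0,0,0],[0,0,0.0075,0,0,0]]}';python3 -m creep '{"moves": [[0,0,0.0013,0,0,0],[0,0,0.002,0,0,0],[0,0,0.002,0,0,0]]}'
```

```text
clock: 22.75
eef_pos: [514.2, 306.9, 87.2]
eef_rot: [3.142, -0.0, 0.797]
wrist_force: [0.6, 0.8, -2.6]
finger_gap: 37.6
finger_force: 35.0
clock: 23.15
eef_pos: [514.1, 306.8, 84.2]
eef_rot: [3.142, -0.0, 0.797]
wrist_force: [0.6, 0.2, -3.0]
finger_gap: 37.4
finger_force: 35.0
clock: 23.45
eef_pos: [514.1, 306.8, 83.2]
eef_rot: [-3.142, 0.0, 0.797]
wrist_force: [-0.4, -1.7, -2.8]
finger_gap: 37.4
finger_force: 35.0
```

In the tool's units: 0.4 mm is 0.001.

```bash
python3 -m creep '{"moves": [[0,0,0.001,0,0,0],[0,0,0.001,0,0,0]]}';python3 -m creep '{"moves": [[0,0,0.001,0,0,0],[0,0,0.001,0,0,0]]}'
```

```text
clock: 23.65
eef_pos: [514.2, 306.8, 83.1]
eef_rot: [3.141, -0.0, 0.797]
wrist_force: [0.4, -0.5, -1.0]
finger_gap: 37.3
finger_force: 35.0
clock: 23.85
eef_pos: [514.3, 306.9, 83.0]
eef_rot: [3.141, -0.001, 0.797]
wrist_force: [-0.9, -0.6, 5.3]
finger_gap: 37.4
finger_force: 35.0
```

In the tool's units: 147 mm is 0.3675, 141 mm is 0.3525.

```bash
python3 -m creep '{"moves": [[0,0,0,0,0,0],[0,0,0,0,0,0],[0,0,0,0,0,0],[0,0,0,0,0,0],[0,0,0,0,0,0]]}' 94;python3 -m creep '{"moves": [[0,0,-0.025,0,0,0],[0,0,-0.1,0,0,0],[0,0,-0.175,0,0,0],[0,0,-0.25,0,0,0],[0,0,-0.2625,0,0,0]]}';python3 -m creep '{"moves": [[-0.035,0.035,0,0,0,0],[-0.1025,0.1075,0,0,0,0],[-0.18,0.19,0,0,0,0],[-0.26,0.27,0,0,0,0],[-0.3375,0.3525,0,0,0,0]]}';python3 -m creep '{"moves": [[-0.0775,0.0825,0,0,0,0],[-0.155,0.1625,0,0,0,0],[-0.2325,0.245,0,0,0,0],[-0.3025,0.3175,0,0,0,0],[-0.35,0.3675,0,0,0,0]]}';python3 -m creep '{"moves": [[-0.03,0.031,0,0,0,0],[-0.03,0.031,0.025,0,0,0],[-0.03,0.031,0.025,0,0,0],[-0.03,0.031,0.025,0,0,0]]}';  python3 - <<'E'
from h import *
c=wristcam(); p,d=manip.camera("wrist"); np.savez("pics/w6.npz",p=p,d=d,K=c[0],R=c[1],t=c[2])
Q=pts(c,d).reshape(-1,3); n=np.hypot(Q[:,0]-528,Q[:,1]+108)<55
for z,t in((83,6),(123,6)): k=n&(abs(Q[:,2]-z)<t); print(z,k.sum(),np.median(Q[k],0).round(1),rect(Q[k][:,:2]))
s=manip.read_state(); print(s["eef_pos"],s["eef_rot"])
for m in("top","scene"):
    p,d=manip.camera(m); np.savez(f"pics/{m}6.npz",p=p,d=d); cv2.imwrite(f"pics/{m}6.png",p[...,::-1])
    Q=pts(cam(m),d).reshape(-1,3); k=(np.hypot(Q[:,0]-514,Q[:,1]-306)<55)&(abs(Q[:,2]-75)<5); print(m,"square",k.sum(),rect(Q[k][:,:2]))
    roi=(272,158,320,204) if m=="top" else (272,210,325,268)
    for th in(.2,.25,.3): P,k,_=tray(p,roi,c=cam(m),th=th); print("round tray",np.round(cv2.minEnclosingCircle(np.float32(P)),1) if 0 else [np.round(v,1) for v in cv2.minEnclosingCircle(np.float32(P))],rect(P))
E
```

```text
clock: 24.35
eef_pos: [514.1, 306.8, 82.4]
eef_rot: [-3.142, 0.0, 0.797]
wrist_force: [-0.5, -0.4, 0.1]
finger_gap: 74.2
finger_force: 0.0
clock: 24.85
eef_pos: [515.2, 307.4, 192.1]
eef_rot: [3.14, -0.006, 0.797]
wrist_force: [-0.9, 0.5, 0.1]
finger_gap: 93.9
finger_force: 0.0
clock: 25.35
eef_pos: [520.0, 110.1, 187.4]
eef_rot: [-3.141, 0.0, 0.797]
wrist_force: [0.3, 0.0, -0.2]
finger_gap: 94.0
finger_force: 0.0
clock: 25.85
eef_pos: [527.4, -93.6, 187.4]
eef_rot: [-3.141, 0.0, 0.795]
wrist_force: [0.0, 0.1, -0.7]
finger_gap: 93.8
finger_force: 0.0
clock: 26.25
eef_pos: [528.1, -107.5, 177.1]
eef_rot: [-3.141, 0.0, 0.798]
wrist_force: [0.9, 0.3, -0.1]
finger_gap: 94.2
finger_force: 0.0
83 3085 [537.7 -96.8  83.3] (array([ 526.9, -108.1]), array([72.4, 73. ]), -1.173)
123 1935 [ 527.4 -107.3  123.4] (array([ 526.7, -108.4]), array([38.2, 38.5]), 1.217)
[ 528.27529308 -107.4822402   177.36715778] [-3.14120963e+00  1.17657395e-04  7.97903679e-01]
top square 287 (array([514.9, 303.7]), array([64.1, 65.5]), -0.317)
round tray [array([607.2,  92.4]), np.float64(56.0)] (array([607.7,  93. ]), array([106.1, 110.2]), -0.023)
round tray [array([607.2,  92.1]), np.float64(57.3)] (array([607.7,  91.5]), array([109. , 110.2]), -0.023)
round tray [array([606.9,  91.2]), np.float64(60.0)] (array([607.7,  91.5]), array([114.7, 116.3]), -0.016)
scene square 313 (array([515.2, 306.9]), array([64.8, 65.4]), 1.197)
round tray [array([608. ,  92.7]), np.float64(55.4)] (array([608.4,  93.2]), array([107.4, 108.4]), 0.957)
round tray [array([608.1,  92. ]), np.float64(56.6)] (array([608.5,  93.1]), array([107.7, 108.4]), 0.957)
round tray [array([607. ,  92.2]), np.float64(57.7)] (array([608.6,  91. ]), array([110.3, 111.8]), 0.957)
```

View pics/top6.png

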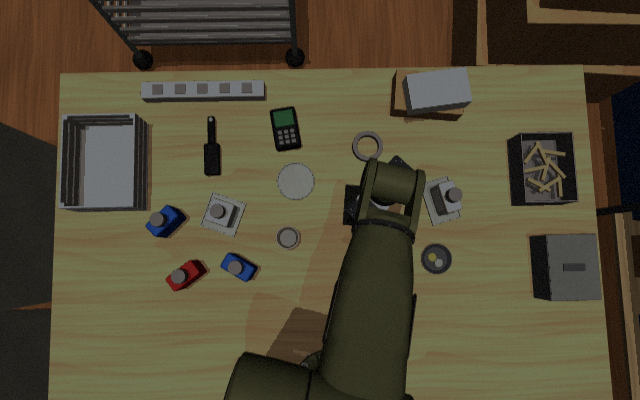

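The top view shows the square bottle on the square tray at (222,213), the oblong one on its tray at (445,198), and the round tray empty at (296,181). Grasping the round bottle on the mat.

Round tray: centre (607.8,92.3), diameter about 112.

In the tool's units: 84.5 mm is 0.2113, 78 mm is 0.195.

```bash
python3 -m creep '{"moves": [[-0.0025,0,0.075,0,0,0],[-0.0025,0,0.15,0,0,0],[-0.0025,0,0.195,0,0,0],[-0.0025,0,0.2113,0,0,0],[-0.0025,0,0.2113,0,0,0]]}'; python3 -m creep '{"moves": [[0,0,0,0,0,0],[0,0,0,0,0,0],[0,0,0,0,0,0],[0,0,0,0,0,0],[0,0,0,0,0,0]]}' 30 35;python3 -m creep '{"moves": [[0,0,0,0,0,0],[0,0,0,0,0,0],[0,0,0,0,0,0],[0,0,0,0,0,0]]}';python3 -m creep '{"moves": [[0,0,-0.02,0,0,0],[0,0,-0.05,0,0,0],[0,0,-0.1,0,0,0],[0,0,-0.15,0,0,0],[0,0,-0.175,0,0,0]]}';python3 -m creep '{"moves": [[0,0,0,0,0,0],[0,0,0,0,0,0]]}'; python3 - <<'E'
from h import *
s=manip.read_state(); print(s["eef_pos"],s["eef_rot"]); e=np.array([607.8,92.5,0])-s["eef_pos"]; print(tool(e[0],e[1]))
E
```

```text
clock: 26.9
eef_pos: [527.6, -108.8, 92.8]
eef_rot: [-3.141, 0.0, 0.797]
wrist_force: [-0.4, -0.4, 0.4]
finger_gap: 94.1
finger_force: 0.0
clock: 27.4
eef_pos: [527.7, -109.2, 93.2]
eef_rot: [3.141, -0.0, 0.797]
wrist_force: [-0.2, 0.5, 0.5]
finger_gap: 57.4
finger_force: 0.0
clock: 27.8
eef_pos: [527.6, -109.1, 92.9]
eef_rot: [-3.142, 0.0, 0.797]
wrist_force: [-0.5, 0.5, 0.6]
finger_gap: 37.4
finger_force: 35.0
clock: 28.3
eef_pos: [528.2, -109.3, 165.4]
eef_rot: [3.139, -0.001, 0.797]
wrist_force: [1.2, 0.1, -4.0]
finger_gap: 37.2
finger_force: 35.0
clock: 28.5
eef_pos: [527.3, -109.1, 162.4]
eef_rot: [-3.141, 0.0, 0.797]
wrist_force: [0.0, 0.9, -3.2]
finger_gap: 37.3
finger_force: 35.0
[ 527.33994145 -109.0550094   162.44688345] [-3.14103850e+00  2.94787326e-04  7.96814841e-01]
[ 2.00379318e+02 -8.33448958e+01 -1.28831729e-02]
```

In the tool's units: 152 mm is 0.38, 115 mm is 0.2875.

```bash
python3 -m creep '{"moves": [[0.035,-0.015,0,0,0,0],[0.105,-0.0425,0,0,0,0],[0.195,-0.0825,0,0,0,0],[0.2875,-0.12,0,0,0,0],[0.38,-0.1575,0,0,0,0]]}';python3 -m creep '{"moves": [[0.075,-0.0325,0,0,0,0],[0.105,-0.045,0,0,0,0],[0.12,-0.05,0,0,0,0],[0.1205,-0.0505,0,0,0,0],[0.1205,-0.0505,0,0,0,0]]}';python3 -m creep '{"moves": [[0,0,0.05,0,0,0],[0,0,0.1,0,0,0],[0,0,0.1375,0,0,0],[0,0,0.16,0,0,0],[0,0,0.16,0,0,0]]}';python3 -m creep '{"moves": [[0,0,0,0,0,0],[0,0,0,0,0,0]]}'; python3 - <<'E'
from h import *
c=wristcam(); s=manip.read_state(); p,d=manip.camera("wrist"); cv2.imwrite("pics/w7.png",p[...,::-1]); print(s["eef_pos"])
print([proj(c,[607.8+56*np.cos(a),92.4+56*np.sin(a),8]).round(0) for a in np.arange(8)*np.pi/4])
E
```

```text
clock: 29.0
eef_pos: [588.9, 46.0, 162.0]
eef_rot: [-3.141, 0.001, 0.797]
wrist_force: [-0.1, 0.4, -2.7]
finger_gap: 37.9
finger_force: 35.0
clock: 29.5
eef_pos: [607.8, 91.3, 162.7]
eef_rot: [-3.141, 0.0, 0.796]
wrist_force: [-0.2, 0.1, -3.4]
finger_gap: 37.5
finger_force: 35.0
clock: 30.0
eef_pos: [607.6, 91.7, 97.9]
eef_rot: [-3.14, 0.001, 0.796]
wrist_force: [-0.2, 0.4, -3.1]
finger_gap: 37.4
finger_force: 35.0
clock: 30.2
eef_pos: [608.5, 92.2, 100.0]
eef_rot: [3.141, -0.001, 0.797]
wrist_force: [1.0, -1.1, -3.7]
finger_gap: 37.4
finger_force: 35.0
[608.52750792  92.19341502  99.96905943]
[array([363., 154.]), array([317., 133.]), array([269., 153.]), array([251., 198.]), array([271., 241.]), array([315., 259.]), array([359., 242.]), array([380., 200.])]
```

View pics/w7.png

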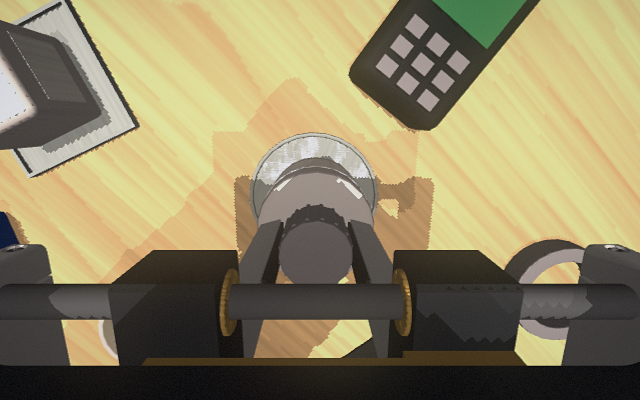

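The tray rim spans columns 250–376, with its top at row 132. The prediction was 251–380 and 133, so I'll nudge 1 mm to the left and lower.

In the tool's units: 4 mm is 0.01, 3 mm is 0.0075.

```bash
python3 -m creep '{"moves": [[0,-0.0025,0.0025,0,0,0],[0,-0.0025,0.005,0,0,0],[0,-0.0025,0.0075,0,0,0],[0,-0.0025,0.01,0,0,0],[0,-0.0025,0.01,0,0,0]]}';python3 -m creep '{"moves": [[0,0,0,0,0,0],[0,0,0,0,0,0]]}'
```

```text
clock: 30.75
eef_pos: [607.3, 92.9, 94.7]
eef_rot: [-3.141, 0.0, 0.797]
wrist_force: [0.8, 0.0, -2.4]
finger_gap: 37.4
finger_force: 35.0
clock: 30.95
eef_pos: [607.3, 92.9, 95.0]
eef_rot: [-3.142, -0.0, 0.797]
wrist_force: [-0.3, -0.7, -3.3]
finger_gap: 37.3
finger_force: 35.0
```

In the tool's units: 0.8 mm is 0.002, 0.5 mm is 0.0013.

```bash
python3 -m creep '{"moves": [[0,0,0.0013,0,0,0],[0,0,0.002,0,0,0],[0,0,0.002,0,0,0]]}';python3 -m creep '{"moves": [[0,0,0.001,0,0,0],[0,0,0.001,0,0,0]]}'
```

```text
clock: 31.25
eef_pos: [607.3, 92.9, 94.1]
eef_rot: [-3.142, 0.0, 0.797]
wrist_force: [-0.1, 0.5, -2.4]
finger_gap: 37.5
finger_force: 35.0
clock: 31.45
eef_pos: [607.4, 92.9, 94.0]
eef_rot: [3.141, -0.0, 0.797]
wrist_force: [0.2, 1.4, -1.2]
finger_gap: 37.9
finger_force: 35.0
```

In the tool's units: 0.4 mm is 0.001.

```bash
python3 -m creep '{"moves": [[0,0,0.001,0,0,0],[0,0,0.001,0,0,0]]}';python3 -m creep '{"moves": [[0,0,0,0,0,0],[0,0,0,0,0,0],[0,0,0,0,0,0],[0,0,0,0,0,0],[0,0,0,0,0,0]]}' 94;python3 -m creep '{"moves": [[0,0,-0.025,0,0,0],[0,0,-0.1,0,0,0],[0,0,-0.175,0,0,0],[0,0,-0.25,0,0,0],[0,0,-0.2875,0,0,0]]}';python3 -m creep '{"moves": [[-0.095,0.045,0,0,0,0],[-0.1925,0.09,0,0,0,0],[-0.2875,0.135,0,0,0,0],[-0.385,0.18,0,0,0,0],[-0.48,0.225,0,0,0,0]]}';python3 -m creep '{"moves": [[0,0,0,0,0,0],[0,0,0,0,0,0],[0,0,0,0,0,0]]}'; python3 - <<'E'
from h import *
print(manip.read_state()["eef_pos"])
for m in("top","scene"):
    p,d=manip.camera(m); cv2.imwrite(f"pics/{m}8.png",p[...,::-1])
    Q=pts(cam(m),d).reshape(-1,3)
    for n,x,y,z in(("round body",608,92,84),("square",514,306,74),("oblong",540,-332,104),("round cap",608,92,124),("sq cap",514,306,114),("obl cap",540,-332,144)):
        k=(np.hypot(Q[:,0]-x,Q[:,1]-y)<55)&(abs(Q[:,2]-z)<5); print(m,n,k.sum(),rect(Q[k][:,:2]) if k.sum()>9 else "")
E
```

```text
clock: 31.65
eef_pos: [607.5, 93.0, 93.9]
eef_rot: [3.141, -0.0, 0.797]
wrist_force: [-2.5, 0.3, 4.9]
finger_gap: 37.5
finger_force: 35.0
clock: 32.15
eef_pos: [607.4, 92.8, 93.3]
eef_rot: [-3.142, 0.0, 0.797]
wrist_force: [0.1, 0.3, -0.6]
finger_gap: 74.2
finger_force: 0.0
clock: 32.65
eef_pos: [608.0, 93.0, 212.2]
eef_rot: [3.139, -0.003, 0.797]
wrist_force: [0.7, -0.5, 0.2]
finger_gap: 94.1
finger_force: 0.0
clock: 33.15
eef_pos: [536.7, -108.8, 209.3]
eef_rot: [3.141, -0.0, 0.797]
wrist_force: [0.9, 0.4, -1.1]
finger_gap: 94.2
finger_force: 0.0
clock: 33.45
eef_pos: [537.8, -106.5, 208.7]
eef_rot: [3.141, -0.0, 0.798]
wrist_force: [0.6, 0.3, 0.3]
finger_gap: 93.9
finger_force: 0.0
[ 537.79974065 -106.5139425   208.72711535]
top round body 324 (array([607.1,  92.6]), array([69.6, 71.1]), -0.023)
top square 314 (array([514.7, 304. ]), array([65.6, 66.2]), 1.217)
top oblong 284 (array([ 540.8, -332.2]), array([44.1, 83.5]), 0.27)
top round cap 143 (array([608.3,  91.5]), array([35.2, 36.2]), -0.016)
top sq cap 144 (array([515.3, 303.8]), array([35.9, 36.5]), 0.77)
top obl cap 148 (array([ 541. , -333.3]), array([34.9, 37.2]), 0.166)
scene round body 299 (array([609.1,  97.7]), array([64.4, 72.9]), -0.465)
scene square 328 (array([515. , 306.9]), array([65.5, 67.8]), -0.409)
scene oblong 117 (array([ 563. , -326.1]), array([39. , 50.6]), -1.28)
scene round cap 139 (array([607.1,  93.6]), array([35.2, 38.7]), 0.988)
scene sq cap 156 (array([514.2, 305.8]), array([36.7, 37.2]), 1.281)
scene obl cap 33 (array([ 551.5, -338. ]), array([15.3, 33.8]), 0.941)
```

View pics/scene8.png

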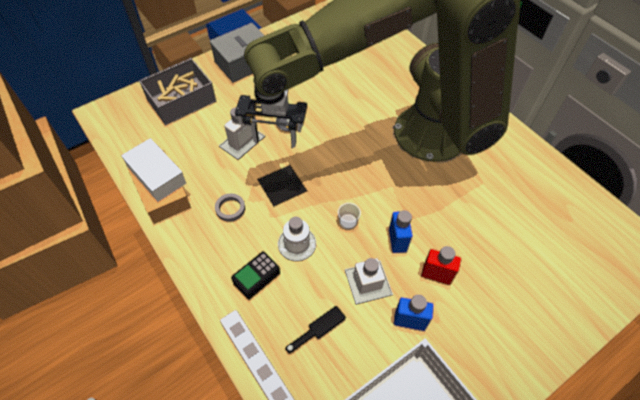

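The scene view shows all three bottles upright and centred: round on round (296,237), square on square (370,282), oblong on oblong (240,133). Yaws are 1.217 against 1.217 for the square (modulo a quarter turn) and 0.27 against 0.264 for the oblong. The bystanders show no visible movement, the mat is empty and the arm is clear. Handing in.

```bash
python3 -c "
from cell import manip
print(manip.sign_off())"
```

```text
the job is handed in; nothing more can be done
None
```

All three bottles stand upright, centred and lined up on their matching trays, with the round one parked on the mat on the way; I handed the job in at about 34 s, with no result reported back.

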